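# Check the oil of the antenna mast's hydraulic pack

## Task

The mast ram has to be fully home before the oil in its hydraulic power pack is checked: turn the spring-return knob on the control box clockwise to its stop, keep it there for about a second, and let it spring back. Then take the wiped dipstick from the mat by its yellow handle, push it into the inclined dip tube until its collar stops on the mouth, and draw it out again. Finish while holding it by the handle, up for reading: rod level and still, at least 20 cm above the bench and clear of the power pack; never let the tip point up more than a little, or the oil runs along the rod, and leave the bottle, tape and spanner alone.

Things in the scene. Friction and masses are not known exactly. Their poses are not given: they have to be found in the camera images.
- selector (a joint): angle of the black spring-return knob on top of the control box (the grey box at the left, +y, end of the power pack), rad: 0 at rest, grows clockwise seen from above, stop at 1.05. A spring pulls it back to 0: 0.04 N m at rest rising to 0.17 N m at the stop
- selector_grip (a point): point on the knob's vertical axis at the height to grip, 12 mm below the knob's top and 32 mm above the lid of the box. The knob has a bar grip 44 mm long, 14 mm thick and 32 mm tall on a round foot; the bar lies along this point's x axis (which turns with the knob), z is up
- dip_tube: inclined dip tube in the right-hand (-y) end of the grey oil tank. Origin: centre of its mouth, 175 mm above the bench; z axis: outward along the tube, 40 degrees above the level; the rod goes in along -z. Mouth flared to 19 mm inside, 25 mm outside diameter; bore 12 mm from 17 mm down, free for the whole rod. Tank wall 85 mm down the tube; tank and valve block lie behind the plane of the mouth
- dipstick: dipstick, 237 mm, 70 g, lying on collar and tip (tip 4.3 degrees low). Origin: on the axis at the collar's face that stops on the tube mouth; x axis along the rod to the tip. Steel rod 6 mm diameter to x = 150 mm, black marks at 100-135; yellow hexagon collar 28 mm across flats, x = -10 to 0; neck; flat yellow loop handle x = -22 to -87 mm, 26 mm wide (y, level as it lies), 14 mm thick (z, up)
- dipstick_tip (a point): the tip of the rod, 150 mm from the collar's face; axes as the dipstick's
- dipstick_grip (a point): middle of the loop handle, 54.5 mm behind the collar's face, about 21 mm above the bench as it lies; axes as the dipstick's
- pack: hydraulic power pack, fixed: skid 160 (x) by 460 mm (y, -175 to +285) with, from right (-y) to left, grey oil tank (168 mm high), aluminium valve block with a black coil on top (highest point, 203 mm), blue motor lying along y (150 mm high, its solenoid 171 mm), control box (140 x 95 mm, lid at 139 mm). Origin on the bench; x axis away from the robot
- mat: blue-green rubber mat 290 x 100 x 3 mm, fixed, the dipstick lies along its x axis; origin at the centre of its underside
- oil_bottle: bystander: blue oil bottle, 64 mm diameter, 170 mm tall; origin at the centre of its underside
- tape: bystander: white ring of tape, 90 mm outside diameter, 19 mm high; origin at the centre of its underside
- spanner: bystander: steel spanner 160 mm long lying along its x axis
Mind the look-alikes: they are no part of the job. What is shaped like the dipstick but pink or red is not meant.

How it is judged:
On the way, in this order (a step that is already met when the one before it is completed fails the run):
1. the knob is turned to its stop and kept there (value of joint selector above 1 rad), for 0.5 s.
2. the knob is let go and has sprung back (value of joint selector below 0.06 rad and contact force between the fingers and selector below 0.1 N), for 0.2 s.
3. the dipstick is in the tube with its collar on the mouth (z of dipstick in the frame of dip_tube below 0.003 m and distance between dipstick and dip_tube below 0.009 m and z of dipstick_tip in the frame of dip_tube below -0.145 m and angle between the x axis of dipstick and the z axis of dip_tube, either way round below 0.1 rad), for 0.2 s.
4. the rod is drawn fully out of the tube, held by the fingers (z of dipstick_tip in the frame of dip_tube above 0.01 m and contact force between the fingers and dipstick above 1 N), for 0.1 s.
At the end, for the whole second after the job is handed in: The fingers hold the dipstick by its handle (within 45 mm of its middle), still (under 3 cm/s), rod level within 10 degrees, collar and tip over 20 cm above the bench, tip over 5 cm from the tube's mouth, dipstick not touching the pack, knob back at rest (within 0.06 rad) (contact force between the fingers and dipstick above 1 N and angle between dipstick's own x axis and vertical between 1.4 and 1.745 rad and height (world z) of each of dipstick_tip, dipstick above 0.2 m and distance between dipstick_tip and dip_tube above 0.05 m and contact force between dipstick and pack below 0.05 N and linear speed of dipstick below 0.03 m/s and value of joint selector below 0.06 rad and distance between the grasp point and dipstick_grip below 0.045 m); the arm keeps its last pose, push and grip.
It fails at once if the dipstick's tip points up more than 20 degrees (angle between dipstick's own x axis and vertical below 1.22 rad).
It fails at once if the bottle, tape or spanner is moved more than 3 cm or the bottle is tipped (distance of any of oil_bottle, tape, spanner from where it was at the start of the episode above 0.03 m or angle between oil_bottle's own z axis and vertical above 0.5 rad).
It also fails if it takes over 72 s, if anything falls off the work surface, if the arm or the gripper's body presses on something with over 40 N, if the wrist force passes 120 N, or if a joint passes its speed limit or range.

## Robot

A 6-joint arm with a two-finger parallel gripper is mounted at the origin on the work surface. World frame = base frame: x ahead of the robot, y to its left, z up, the work surface at z = 0. Lengths are in m, angles in rad, forces in N, time in s.
With the tool pointing down it reaches from about 0.35 to 0.775 m from the base axis. Payload 7.3 kg.
Tool frame: the origin (TCP) lies midway between the tips of the shut fingers; the grasp point (between the pads) lies arm.grip_depth behind it (arm.grip_depth is the distance from the TCP to the grasp point, in m); z points along the fingers, y is the line along which they close (so a half turn about z gives the same grasp; the last joint's range is limited). The gripper opens to 92 mm and grips with 3 to 60 N. Pads are 19 mm wide; open, the fingers measure 130 mm over their backs; the gripper's body (75 mm by 190 mm) begins 47 mm behind the grasp point.
Start: joints at [-0.146, 0.342, 1.524, -0, 1.275, -0.146], TCP at [0.525, 0, 0.227] pointing down, gripper open.
Joint ranges: [-2.53, 2.53], [-0.77, 2.02], [0.04, 2.7], [-1, 4.14], [0.28, 2.66], [-3.11, 3.11]. Speed limits (rad/s): [2.57, 2.57, 3.14, 3.14, 3.14, 3.14].

## Interface

Orientations are given as a 3x3 rotation matrix whose columns are the frame's x, y, z axes.
In Python, from bench import arm, snapshot gives the robot as it stands.
- The arm moves only by the tool jog_arm, never from a script. Its argument "steps" is a list of rows, each an object of numbers: "tx", "ty", "tz": the shift along the tool's x, y, z in units of 0.02 m (1.0 is 0.02 m); "spin": the turn about the tool's z in units of 0.12 rad (1.0 is 0.12 rad); "fingers": the gripper's target within -1 to 1 (shut at 1, half-way at 0, fully open at -1). In form: [{"tx": .., "ty": .., "tz": .., "spin": .., "fingers": ..}, ...]. A call has 1 to 20 rows; each row shifts and turns the commanded pose from where the row before left it, along the tool's axes as they then stand; what a row does not reach is not made up. A row lasts 1/10 s, in which the tool goes at most 50 mm and 8.59 degrees, less where a joint would pass 70% of its speed; a pose out of reach is approached as far as the arm can. A call with a number of a shift or a turn outside -1 to 1 is refused whole. A call with a gripper value outside its range is refused whole. The fingers move at their own pace and stop on an object; the grip force is fixed at half the most. Time passes only in rows, so rows that do not move let the fingers close. It gives the time, the measured TCP pose, the force, the opening and the grip force at its end, in the units of the state.
- arm.sense(): the state, without advancing time (a new reading comes with each control period).
- snapshot(name): name is "scene" or "side" or "wrist"; returns a dict with "color" (400x640x3 uint8, blue, green, red), "camera_matrix" (3x3 intrinsics, pixels), "origin" and "attitude" of the camera in the world. Camera axes: x right, y down, z forward; pixel columns grow to the right and rows downward; lengths in m; the calibration is good to about 2 mm. A picture is of the moment at which its call begins. There is no depth.
- arm.finish_job(): hands the job in; it is judged then, once.
The state is a dict: "clock": time; "joint_positions": joint angles; "qvel": joint speeds; "joint_torque": joint torques, N m; "tcp_pos": TCP position; "tool_rot": TCP orientation; "ft_force": force on the tool from outside, world axes, zero at the start; "ft_torque": the same for the moment, N m; "finger_gap": finger opening in m; "grip_force": force on a finger pad.
Only numpy, scipy, OpenCV 4.12 (cv2) and the standard library are available. Lean on these libraries where they do the work, as an engineer would, in place of code of your own. Each camera call takes 0.05 s, during which the arm holds its last target. There are 200 camera calls.

## Working session

There is one attempt and no reset: what is moved stays moved. The work goes in short steps, Python scripts to look and compute and a tool call to move; the robot and the scene stay as the last step left them, time stands still between calls to the robot, and variables do not carry over. Pictures are saved under pics/ and viewed, at most 10 in all, crops included, and the job is handed in when it is done.

Besides the shell and the picture viewer there is one more tool, called after "Emit:" as name(argument=value, ...), one argument or row to a line, values as JSON. jog_arm: Moves the arm, as the interface text tells. Its arguments: {"type":"object","properties":{"steps":{"type":"array"}},"required":["steps"]}

```bash
mkdir -p pics; ls; python3 - <<'E'
from bench import arm,snapshot
import cv2,numpy as np
s=arm.sense();print(s['clock'],s['tcp_pos'],s['tool_rot'],s['finger_gap'],arm.grip_depth)
np.set_printoptions(precision=4,suppress=True)
for n in['scene','side']:
    d=snapshot(n);cv2.imwrite(f'pics/{n}0.png',cv2.resize(d['color'],(800,500),interpolation=cv2.INTER_CUBIC));np.savez(f'{n}0.npz',**d)
    print(n,d['camera_matrix'],d['origin'],d['attitude'])
E
```

```text
pics
0.0 [5.24574001e-01 6.72870983e-05 2.26022542e-01] [[ 2.31497195e-05  9.99998768e-01 -1.56924410e-03]
 [ 9.99999978e-01 -2.28231859e-05  2.08100925e-04]
 [ 2.08064854e-04 -1.56924889e-03 -9.99998747e-01]] 0.09185778525671577 0.0188
scene [[411.8995   0.     321.3627]
 [  0.     411.8995 195.9477]
 [  0.       0.       1.    ]] [1.1356 0.7781 1.0672] [[-0.8356  0.342  -0.4298]
 [ 0.5491  0.5384 -0.6392]
 [ 0.0128 -0.7702 -0.6377]]
side [[432.9119   0.     322.7478]
 [  0.     432.9119 197.0991]
 [  0.       0.       1.    ]] [ 0.2165 -0.9488  1.1337] [[ 0.9299 -0.2818  0.2362]
 [-0.3677 -0.721   0.5873]
 [ 0.0048 -0.633  -0.7741]]
```

View pics/scene0.png

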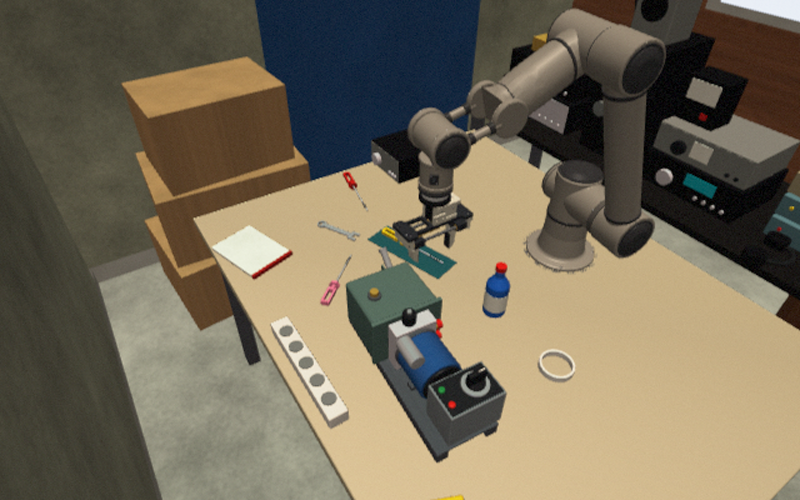

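View pics/side0.png

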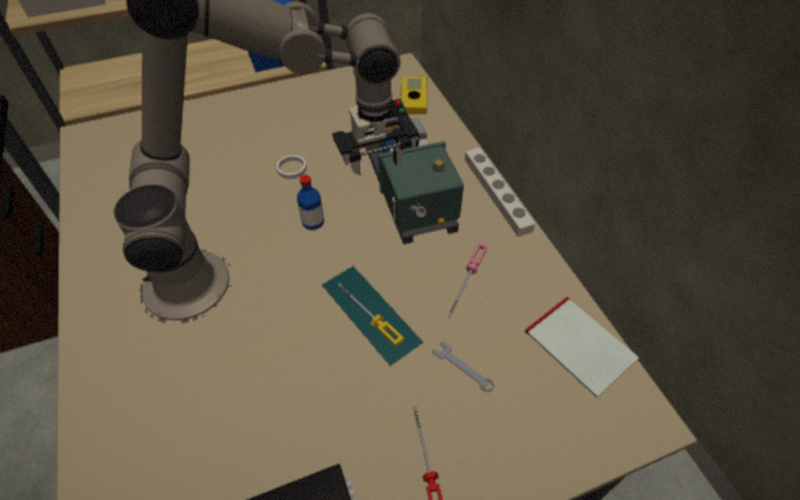

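```bash
python3 - <<'E'
import cv2,numpy as np
a=np.load('side0.npz')['color'];b=np.load('scene0.npz')['color']
f=lambda i,x,y,w,h:cv2.resize(i[y:y+h,x:x+w],(400,300),interpolation=cv2.INTER_CUBIC)
m=np.vstack([np.hstack([f(a,300,120,80,60),f(a,260,217,80,60)]),np.hstack([f(b,340,280,80,60),f(b,270,170,120,90)])])
cv2.imwrite('pics/m1.png',m)
E
```

```text
(no output)
```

View pics/m1.png

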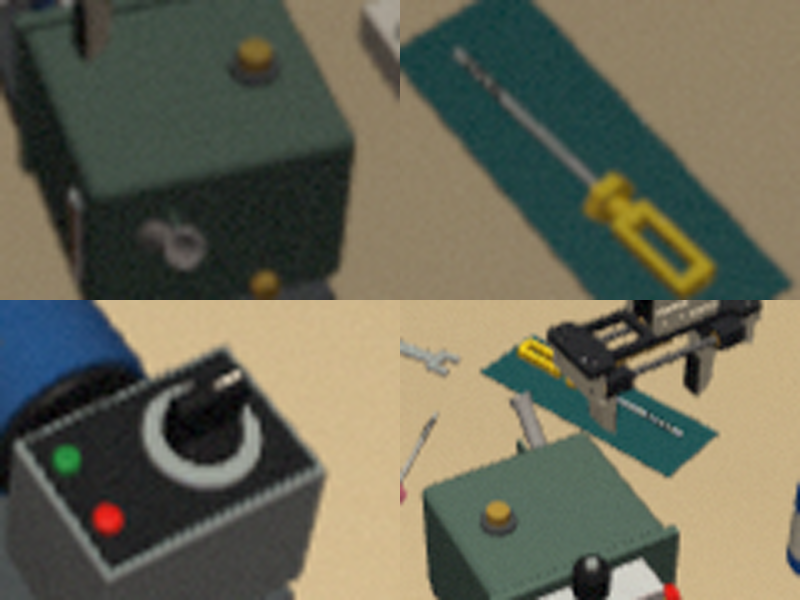

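```bash
cat >h.py <<'E'
import numpy as np
np.set_printoptions(precision=4,suppress=True)
def ray(d,p):
    v=np.linalg.inv(d['camera_matrix'])@[p[0],p[1],1];return d['origin'],d['attitude']@v
def onz(d,p,z):
    o,v=ray(d,p);return o+v*(z-o[2])/v[2]
def tri(*dp):
    A=0;b=0
    for d,p in dp:
        o,v=ray(d,p);v=v/np.linalg.norm(v);M=np.eye(3)-np.outer(v,v);A=A+M;b=b+M@o
    return np.linalg.solve(A,b)
E
python3 - <<'E'
from h import *
a=np.load('side0.npz');b=np.load('scene0.npz')
tl=lambda x,y:(300+x/5,120+y/5);tr=lambda x,y:(260+(x-400)/5,217+y/5)
bl=lambda x,y:(340+x/5,280+(y-300)/5);br=lambda x,y:(270+(x-400)*.3,170+(y-300)*.3)
M=onz(a,tl(183,247),.175);print('mouth',M, 'tri',tri((a,tl(183,247)),(b,br(523,400))),'b',onz(b,br(523,400),.175))
print('tank base of tube',onz(a,tl(153,231),.12))
c=[bl(225,350),bl(322,470),bl(112,575),bl(18,442)]
print('lid',[onz(b,p,.139) for p in c])
print('ring',onz(b,bl(203,433),.141),'top',onz(b,bl(207,397),.183),'bar ends',onz(b,bl(180,415),.183),onz(b,bl(240,375),.183))
print('tip',onz(a,tr(458,50),.006),'collar',onz(a,tr(607,197),.02),'grip',onz(a,tr(660,243),.025),'end',onz(a,tr(700,280),.022))
print('tank corners',[onz(a,tl(*p),.168) for p in((95,198),(352,145),(20,20))])
print('bottle',onz(a,(312*.8,222*.8),0),'tape',onz(a,(292*.8,166*.8),.01))
E
```

```text
mouth [ 0.5878 -0.1362  0.175 ] tri [ 0.5869 -0.1305  0.1702] b [ 0.587  -0.1243  0.175 ]
tank base of tube [ 0.5965 -0.0696  0.12  ]
lid [array([0.5857, 0.2847, 0.139 ]), array([0.5931, 0.3723, 0.139 ]), array([0.7239, 0.3611, 0.139 ]), array([0.7176, 0.2714, 0.139 ])]
ring [0.6322 0.3214 0.141 ] top [0.6391 0.3261 0.183 ] bar ends [0.6579 0.3272 0.183 ] [0.6156 0.3248 0.183 ]
tip [ 0.3638 -0.1483  0.006 ] collar [ 0.4128 -0.2934  0.02  ] grip [ 0.4303 -0.3372  0.025 ] end [ 0.4438 -0.367   0.022 ]
tank corners [array([ 0.5557, -0.0722,  0.168 ]), array([ 0.7245, -0.0878,  0.168 ]), array([0.5689, 0.1002, 0.168 ])]
bottle [0.356 0.087 0.   ] tape [0.3594 0.3218 0.01  ]
```

Emit:
jog_arm(
  steps=[
    {"tz": -1, "fingers": 0},
    {"tz": -0.8, "tx": 1, "ty": 0, "fingers": 0},
    {"tx": 1, "ty": 0.3, "fingers": 0},
    {"tx": 1, "ty": 0.35, "fingers": 0},
    {"tx": 1, "ty": 0.35, "fingers": 0},
    {"tx": 1, "ty": 0.35, "fingers": 0},
    {"tx": 1, "ty": 0.35, "fingers": 0},
    {"tx": 1, "ty": 0.35, "fingers": 0},
    {"tx": 1, "ty": 0.35, "fingers": 0},
    {"tx": 1, "ty": 0.35, "fingers": 0},
    {"tx": 1, "ty": 0.35, "fingers": 0},
    {"tx": 1, "ty": 0.35, "fingers": 0},
    {"tx": 1, "ty": 0.35, "fingers": 0},
    {"tx": 1, "ty": 0.35, "fingers": 0},
    {"tx": 1, "ty": 0.35, "fingers": 0},
    {"tx": 1, "ty": 0.35, "fingers": 0},
    {"tx": 1, "ty": 0.35, "fingers": 0},
    {"tx": 0.2, "ty": 0.35, "fingers": 0},
  ],
)

```text
invalid input
```

Emit:
jog_arm(
  steps=[
    {"spin": -1, "fingers": 0},
    {"spin": -1, "fingers": 0},
    {"spin": -1, "fingers": 0},
    {"spin": -1, "fingers": 0},
    {"spin": -1, "fingers": 0},
    {"spin": -1, "fingers": 0},
    {"spin": -1, "fingers": 0},
    {"spin": -1, "fingers": 0},
    {"spin": -1, "fingers": 0},
    {"spin": -1, "fingers": 0},
    {"spin": -1, "fingers": 0},
    {"spin": -1, "fingers": 0},
    {"spin": -1, "fingers": 0},
    {"fingers": 0},
    {"fingers": 0},
  ],
)

```text
invalid input
```

```bash
cat >>h.py <<'E'
def look(n,tag,crop=None,size=(800,500)):
    from bench import snapshot
    import cv2
    d=snapshot(n);c=d['color']
    if crop:x,y,w,h=crop;c=c[y:y+h,x:x+w]
    cv2.imwrite(f'pics/{tag}.png',cv2.resize(c,size,interpolation=cv2.INTER_CUBIC));np.savez(tag+'.npz',**d);return d
E
python3 -c "
from h import *
from bench import arm
d=look('wrist','w1');s=arm.sense();print(d['origin'],d['attitude'],d['camera_matrix'],s['tcp_pos'],s['tool_rot'],s['joint_positions'],s['finger_gap'])"
```

```text
[0.5244 0.0724 0.3842] [[ 1.      0.0004  0.0001]
 [ 0.0004 -0.9637 -0.2671]
 [-0.      0.2671 -0.9637]] [[291.1905   0.     323.6206]
 [  0.     291.1905 201.9914]
 [  0.       0.       1.    ]] [0.5247 0.0001 0.2262] [[-0.0001  1.     -0.0011]
 [ 1.      0.0001  0.0001]
 [ 0.0001 -0.0011 -1.    ]] [-0.146   0.3426  1.5247 -0.      1.2754 -0.146 ] 0.09196273099825449
```

View pics/w1.png

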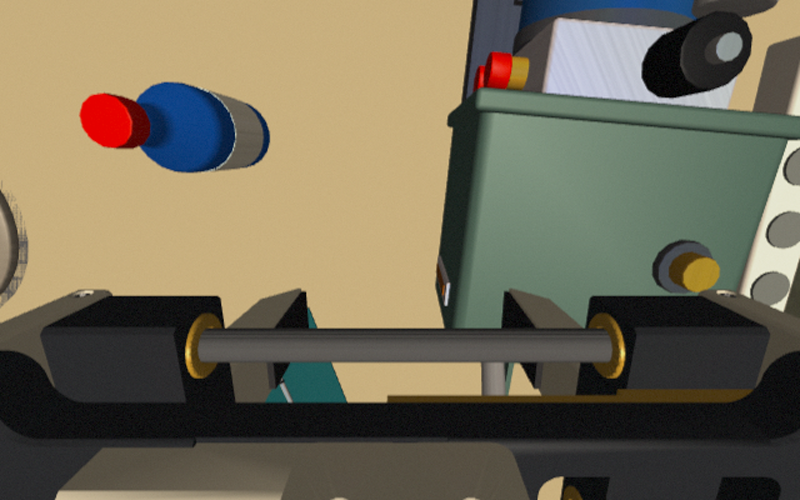

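Emit:
jog_arm(
  steps=[
    {"tx": 0, "ty": 0, "tz": -1, "spin": 0, "fingers": 0},
    {"tx": 1, "ty": 0, "tz": -0.8, "spin": 0, "fingers": 0},
    {"tx": 1, "ty": 0.4, "tz": 0, "spin": 0, "fingers": 0},
    {"tx": 1, "ty": 0.4, "tz": 0, "spin": 0, "fingers": 0},
    {"tx": 1, "ty": 0.4, "tz": 0, "spin": 0, "fingers": 0},
    {"tx": 1, "ty": 0.4, "tz": 0, "spin": 0, "fingers": 0},
    {"tx": 1, "ty": 0.4, "tz": 0, "spin": 0, "fingers": 0},
    {"tx": 1, "ty": 0.4, "tz": 0, "spin": 0, "fingers": 0},
    {"tx": 1, "ty": 0.4, "tz": 0, "spin": 0, "fingers": 0},
    {"tx": 1, "ty": 0.4, "tz": 0, "spin": 0, "fingers": 0},
    {"tx": 1, "ty": 0.4, "tz": 0, "spin": 0, "fingers": 0},
    {"tx": 1, "ty": 0.4, "tz": 0, "spin": 0, "fingers": 0},
    {"tx": 0, "ty": 0, "tz": 0, "spin": 0, "fingers": 0},
  ],
)

```text
clock: 1.45
tcp_pos: [0.6051, 0.2222, 0.2617]
tool_rot: [[-0.002, 1.0, -0.001], [1.0, 0.002, 0.0], [0.0, -0.001, -1.0]]
ft_force: [-0.5, 0.3, 0.7]
finger_gap: 0.0461
grip_force: 0.0
```

```bash
python3 -c "
from h import *
from bench import arm
d=look('wrist','w2');s=arm.sense();print(d['origin'],d['attitude'],s['clock'],s['tcp_pos'],s['tool_rot'],s['joint_positions'],s['finger_gap'])"
```

```text
[0.6047 0.2945 0.4198] [[ 1.      0.0025  0.001 ]
 [ 0.0027 -0.9637 -0.2669]
 [ 0.0003  0.2669 -0.9637]] 1.5 [0.6048 0.2209 0.2618] [[-0.0017  1.     -0.0013]
 [ 1.      0.0017 -0.0004]
 [-0.0004 -0.0013 -1.    ]] [ 0.2312  0.5502  1.0949 -0.0001  1.4979  0.2296] 0.045651009933156704
```

View pics/w2.png

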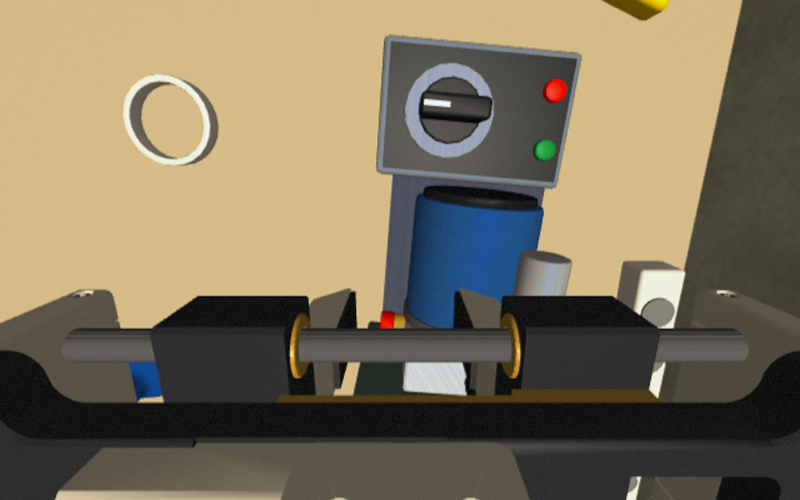

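```bash
python3 -c "
from h import *
d=np.load('w2.npz')
f=lambda x,y,z:onz(d,(x*.8,y*.8),z)
print(f(456,104,.183),f(421,102,.183),f(491,106.5,.183),'ring',f(449,110.5,.141))
c=[f(*p,.139) for p in((387,37),(580,55),(556,187),(377,172))];print(c)
v=(c[1]-c[0]+c[2]-c[3]);print(np.degrees(np.arctan2(v[1],v[0])))"
```

```text
[0.6359 0.3225 0.183 ] [0.6146 0.3235 0.183 ] [0.6572 0.3211 0.183 ] ring [0.6366 0.3231 0.141 ]
[array([0.5925, 0.3705, 0.139 ]), array([0.7267, 0.3597, 0.139 ]), array([0.7203, 0.2689, 0.139 ]), array([0.584 , 0.2797, 0.139 ])]
-4.566061152860707
```

Emit:
jog_arm(
  steps=[
    {"tx": 0.85, "ty": 0.26, "tz": 0, "spin": 0, "fingers": 0},
    {"tx": 0.85, "ty": 0.26, "tz": 0, "spin": 0, "fingers": 0},
    {"tx": 0.85, "ty": 0.26, "tz": 0, "spin": 0, "fingers": 0},
    {"tx": 0.85, "ty": 0.26, "tz": 0, "spin": 0, "fingers": 0},
    {"tx": 0.85, "ty": 0.26, "tz": 0, "spin": 0, "fingers": 0},
    {"tx": 0.85, "ty": 0.25, "tz": 0, "spin": 0, "fingers": 0},
    {"tx": 0, "ty": 0, "tz": 0, "spin": -1, "fingers": 0},
    {"tx": 0, "ty": 0, "tz": 0, "spin": -1, "fingers": 0},
    {"tx": 0, "ty": 0, "tz": 0, "spin": -1, "fingers": 0},
    {"tx": 0, "ty": 0, "tz": 0, "spin": -1, "fingers": 0},
    {"tx": 0, "ty": 0, "tz": 0, "spin": -1, "fingers": 0},
    {"tx": 0, "ty": 0, "tz": 0, "spin": -1, "fingers": 0},
    {"tx": 0, "ty": 0, "tz": 0, "spin": -1, "fingers": 0},
    {"tx": 0, "ty": 0, "tz": 0, "spin": -1, "fingers": 0},
    {"tx": 0, "ty": 0, "tz": 0, "spin": -1, "fingers": 0},
    {"tx": 0, "ty": 0, "tz": 0, "spin": -1, "fingers": 0},
    {"tx": 0, "ty": 0, "tz": 0, "spin": -1, "fingers": 0},
    {"tx": 0, "ty": 0, "tz": 0, "spin": -1, "fingers": 0},
    {"tx": 0, "ty": 0, "tz": 0, "spin": -0.42, "fingers": 0},
    {"tx": 0, "ty": 0, "tz": 0, "spin": 0, "fingers": 0},
  ],
)

```text
clock: 3.5
tcp_pos: [0.636, 0.3208, 0.2627]
tool_rot: [[-0.997, 0.081, -0.0], [0.081, 0.997, -0.001], [0.0, -0.001, -1.0]]
ft_force: [-0.1, -0.5, 0.4]
finger_gap: 0.0459
grip_force: 0.0
```

Emit:
jog_arm(
  steps=[
    {"tx": 0, "ty": 0.1, "tz": 1, "spin": 0, "fingers": 0},
    {"tx": 0, "ty": 0, "tz": 1, "spin": 0, "fingers": 0},
    {"tx": 0, "ty": 0, "tz": 1, "spin": 0, "fingers": 0},
    {"tx": 0, "ty": 0, "tz": 1, "spin": 0, "fingers": 0},
    {"tx": 0, "ty": 0, "tz": 1, "spin": 0, "fingers": 0},
    {"tx": 0, "ty": 0, "tz": 0.5, "spin": 0, "fingers": 0},
    {"tx": 0, "ty": 0, "tz": 0, "spin": 0, "fingers": 0},
    {"tx": 0, "ty": 0, "tz": 0, "spin": 0, "fingers": 1},
    {"tx": 0, "ty": 0, "tz": 0, "spin": 0, "fingers": 1},
    {"tx": 0, "ty": 0, "tz": 0, "spin": 0, "fingers": 1},
    {"tx": 0, "ty": 0, "tz": 0, "spin": 0, "fingers": 1},
    {"tx": 0, "ty": 0, "tz": 0, "spin": 0, "fingers": 1},
  ],
)

```text
clock: 4.7
tcp_pos: [0.6365, 0.3218, 0.1539]
tool_rot: [[-0.997, 0.081, 0.001], [0.081, 0.997, -0.004], [-0.001, -0.004, -1.0]]
ft_force: [-1.9, -10.3, 5.4]
finger_gap: 0.0138
grip_force: 30.0
```

Emit:
jog_arm(
  steps=[
    {"tx": 0, "ty": -0.05, "tz": 0, "spin": 0.7, "fingers": 1},
    {"tx": 0, "ty": 0, "tz": 0, "spin": 0.8, "fingers": 1},
    {"tx": 0, "ty": 0, "tz": 0, "spin": 0.8, "fingers": 1},
    {"tx": 0, "ty": 0, "tz": 0, "spin": 0.8, "fingers": 1},
    {"tx": 0, "ty": 0, "tz": 0, "spin": 0.8, "fingers": 1},
    {"tx": 0, "ty": 0, "tz": 0, "spin": 0.8, "fingers": 1},
    {"tx": 0, "ty": 0, "tz": 0, "spin": 0.8, "fingers": 1},
    {"tx": 0, "ty": 0, "tz": 0, "spin": 0.8, "fingers": 1},
    {"tx": 0, "ty": 0, "tz": 0, "spin": 0.8, "fingers": 1},
    {"tx": 0, "ty": 0, "tz": 0, "spin": 0.8, "fingers": 1},
    {"tx": 0, "ty": 0, "tz": 0, "spin": 0.8, "fingers": 1},
    {"tx": 0, "ty": 0, "tz": 0, "spin": 0.3, "fingers": 1},
    {"tx": 0, "ty": 0, "tz": 0, "spin": 0, "fingers": 1},
  ],
)

```text
clock: 6.0
tcp_pos: [0.6363, 0.3216, 0.1539]
tool_rot: [[-0.398, 0.917, 0.001], [0.917, 0.398, -0.002], [-0.003, -0.0, -1.0]]
ft_force: [-1.4, -5.6, 5.1]
finger_gap: 0.0138
grip_force: 30.4
```

```bash
python3 -c "
from bench import arm
import numpy as np
s=arm.sense();R=np.array(s['tool_rot']);print(R,s['ft_torque'],s['ft_force'],s['finger_gap'],np.arctan2(R[1,1],R[0,1]))"
```

```text
[[-3.98467091e-01  9.17182335e-01  7.35654178e-04]
 [ 9.17179165e-01  3.98467662e-01 -2.42913159e-03]
 [-2.52109098e-03 -2.93202312e-04 -9.99996779e-01]] [-1.04070727  0.28692276  0.50934935] [-1.41884675 -5.56011639  5.1353781 ] 0.013810330555350425 0.40984555597662686
```

Emit:
jog_arm(
  steps=[
    {"tx": 0, "ty": 0, "tz": 0, "spin": 0, "fingers": 1},
    {"tx": 0, "ty": 0, "tz": 0, "spin": 0, "fingers": 1},
    {"tx": 0, "ty": 0, "tz": 0, "spin": 0, "fingers": 1},
    {"tx": 0, "ty": 0, "tz": 0, "spin": 0, "fingers": 1},
    {"tx": 0, "ty": 0, "tz": 0, "spin": 0, "fingers": 1},
    {"tx": 0, "ty": 0, "tz": 0, "spin": 0, "fingers": 1},
    {"tx": 0, "ty": 0, "tz": 0, "spin": 0, "fingers": 1},
    {"tx": 0, "ty": 0, "tz": 0, "spin": 0, "fingers": 1},
    {"tx": 0, "ty": 0, "tz": 0, "spin": 0, "fingers": 1},
    {"tx": 0, "ty": 0, "tz": 0, "spin": 0, "fingers": 1},
  ],
)

```text
clock: 7.0
tcp_pos: [0.6363, 0.3216, 0.1539]
tool_rot: [[-0.399, 0.917, 0.001], [0.917, 0.399, -0.002], [-0.003, -0.0, -1.0]]
ft_force: [-2.4, -5.7, 4.0]
finger_gap: 0.0141
grip_force: 30.3
```

Emit:
jog_arm(
  steps=[
    {"tx": 0, "ty": 0, "tz": 0, "spin": -1, "fingers": 1},
    {"tx": 0, "ty": 0, "tz": 0, "spin": -1, "fingers": 1},
    {"tx": 0, "ty": 0, "tz": 0, "spin": -1, "fingers": 1},
    {"tx": 0, "ty": 0, "tz": 0, "spin": -1, "fingers": 1},
    {"tx": 0, "ty": 0, "tz": 0, "spin": -1, "fingers": 1},
    {"tx": 0, "ty": 0, "tz": 0, "spin": -1, "fingers": 1},
    {"tx": 0, "ty": 0, "tz": 0, "spin": -1, "fingers": 1},
    {"tx": 0, "ty": 0, "tz": 0, "spin": -1, "fingers": 1},
    {"tx": 0, "ty": 0, "tz": 0, "spin": -0.7, "fingers": 1},
    {"tx": 0, "ty": 0, "tz": 0, "spin": 0, "fingers": 0},
    {"tx": 0, "ty": 0, "tz": 0, "spin": 0, "fingers": 0},
    {"tx": 0, "ty": 0, "tz": 0, "spin": 0, "fingers": 0},
    {"tx": 0, "ty": 0, "tz": 0, "spin": 0, "fingers": 0},
    {"tx": 0, "ty": 0, "tz": 0, "spin": 0, "fingers": 0},
    {"tx": 0, "ty": 0, "tz": 0, "spin": 0, "fingers": 0},
    {"tx": 0, "ty": 0, "tz": -1, "spin": 0, "fingers": 0},
    {"tx": 0, "ty": 0, "tz": -1, "spin": 0, "fingers": 0},
    {"tx": 0, "ty": 0, "tz": -1, "spin": 0, "fingers": 0},
    {"tx": 0, "ty": 0, "tz": -1, "spin": 0, "fingers": 0},
    {"tx": 0, "ty": 0, "tz": -1, "spin": 0, "fingers": 0},
  ],
)

```text
clock: 9.0
tcp_pos: [0.6358, 0.3225, 0.2527]
tool_rot: [[-0.993, 0.117, -0.002], [0.117, 0.993, -0.001], [0.001, -0.001, -1.0]]
ft_force: [0.1, -0.2, -0.5]
finger_gap: 0.0457
grip_force: 0.0
```

Emit:
jog_arm(
  steps=[
    {"tx": 0, "ty": 0, "tz": 0, "spin": 1, "fingers": 0},
    {"tx": 0, "ty": 0, "tz": 0, "spin": 1, "fingers": 0},
    {"tx": 0, "ty": 0, "tz": 0, "spin": 1, "fingers": 0},
    {"tx": 0, "ty": 0, "tz": 0, "spin": 1, "fingers": 0},
    {"tx": 0, "ty": 0, "tz": 0, "spin": 1, "fingers": 0},
    {"tx": 0, "ty": 0, "tz": 0, "spin": 1, "fingers": 0},
    {"tx": 0, "ty": 0, "tz": 0, "spin": 1, "fingers": 0},
    {"tx": 0, "ty": 0, "tz": 0, "spin": 1, "fingers": 0},
    {"tx": 0, "ty": 0, "tz": 0, "spin": 1, "fingers": 0},
    {"tx": 0, "ty": 0, "tz": 0, "spin": 0.3, "fingers": 0},
    {"tx": -1, "ty": -0.65, "tz": 0, "spin": 0, "fingers": 0},
    {"tx": -1, "ty": -0.65, "tz": 0, "spin": 0, "fingers": 0},
    {"tx": -1, "ty": -0.65, "tz": 0, "spin": 0, "fingers": 0},
    {"tx": -1, "ty": -0.65, "tz": 0, "spin": 0, "fingers": 0},
    {"tx": -1, "ty": -0.65, "tz": 0, "spin": 0, "fingers": 0},
    {"tx": -1, "ty": -0.65, "tz": 0, "spin": 0, "fingers": 0},
    {"tx": -1, "ty": -0.65, "tz": 0, "spin": 0, "fingers": 0},
    {"tx": -1, "ty": -0.65, "tz": 0, "spin": 0, "fingers": 0},
    {"tx": -1, "ty": -0.65, "tz": 0, "spin": 0, "fingers": 0},
    {"tx": -1, "ty": -0.65, "tz": 0, "spin": 0, "fingers": 0},
  ],
)

```text
clock: 11.0
tcp_pos: [0.5791, 0.09, 0.2521]
tool_rot: [[-0.332, 0.943, -0.001], [0.943, 0.332, -0.001], [-0.0, -0.002, -1.0]]
ft_force: [-0.6, 0.1, 0.4]
finger_gap: 0.0458
grip_force: 0.0
```

Emit:
jog_arm(
  steps=[
    {"tx": -1, "ty": -0.65, "tz": 0, "spin": 0, "fingers": 0},
    {"tx": -1, "ty": -0.65, "tz": 0, "spin": 0, "fingers": 0},
    {"tx": -1, "ty": -0.65, "tz": 0, "spin": 0, "fingers": 0},
    {"tx": -1, "ty": -0.65, "tz": 0, "spin": 0, "fingers": 0},
    {"tx": -1, "ty": -0.65, "tz": 0, "spin": 0, "fingers": 0},
    {"tx": -1, "ty": -0.65, "tz": 0, "spin": 0, "fingers": 0},
    {"tx": -1, "ty": -0.65, "tz": 0, "spin": 0, "fingers": 0},
    {"tx": -1, "ty": -0.65, "tz": 0, "spin": 0, "fingers": 0},
    {"tx": -1, "ty": -0.65, "tz": 0, "spin": 0, "fingers": 0},
    {"tx": -1, "ty": -0.65, "tz": 0, "spin": 0, "fingers": 0},
    {"tx": -1, "ty": -0.65, "tz": 0, "spin": 0, "fingers": 0},
    {"tx": -1, "ty": -0.65, "tz": 0, "spin": 0, "fingers": 0},
    {"tx": -1, "ty": -0.65, "tz": 0, "spin": 0, "fingers": 0},
    {"tx": -1, "ty": -0.65, "tz": 0, "spin": 0, "fingers": 0},
    {"tx": -1, "ty": -0.65, "tz": 0, "spin": 0, "fingers": 0},
    {"tx": -1, "ty": -0.65, "tz": 0, "spin": 0, "fingers": 0},
    {"tx": -1, "ty": -0.65, "tz": 0, "spin": 0, "fingers": 0},
    {"tx": -1, "ty": -0.65, "tz": 0, "spin": 0, "fingers": 0},
    {"tx": -1, "ty": -0.65, "tz": 0, "spin": 0, "fingers": 0},
    {"tx": 0, "ty": 0, "tz": 0, "spin": 0, "fingers": 0},
  ],
)

```text
clock: 13.0
tcp_pos: [0.4716, -0.3517, 0.2518]
tool_rot: [[-0.329, 0.944, -0.002], [0.944, 0.329, 0.0], [0.001, -0.002, -1.0]]
ft_force: [0.3, 0.8, -0.1]
finger_gap: 0.0458
grip_force: 0.0
```

```bash
python3 -c "
from h import *
from bench import arm
d=look('wrist','w3');s=arm.sense();print(d['origin'],d['attitude'],s['clock'],s['tcp_pos'],s['tool_rot'],s['joint_positions'],s['finger_gap'])"
```

```text
[ 0.4479 -0.2833  0.4099] [[ 0.9442  0.3175  0.0873]
 [ 0.3293 -0.9099 -0.2524]
 [-0.0007  0.2671 -0.9637]] 13.05 [ 0.4721 -0.3502  0.2519] [[-0.3297  0.9441 -0.0015]
 [ 0.9441  0.3297  0.0011]
 [ 0.0015 -0.0011 -1.    ]] [-0.7684  0.4434  1.2978 -0.0003  1.4022 -1.1043] 0.046210652202549544
```

View pics/w3.png

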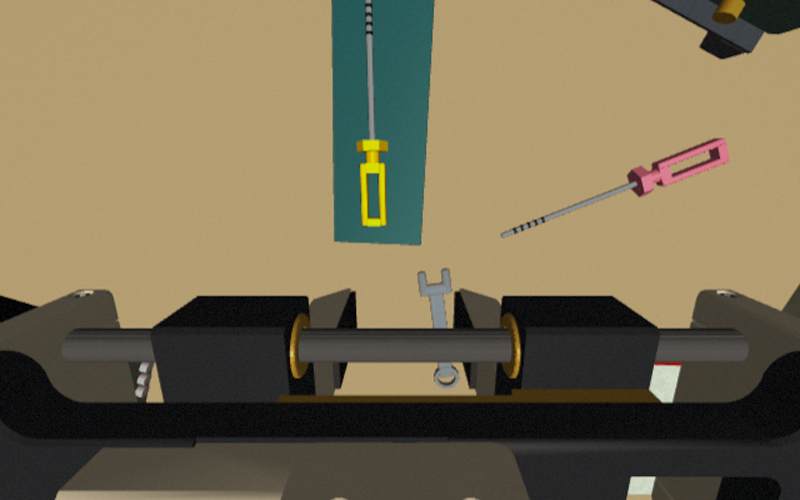

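```bash
python3 -c "
from h import *
d=np.load('w3.npz')
f=lambda x,y,z:onz(d,(x*.8,y*.8),z)
g=f(373.5,195,.028);r=f(369,4,.008);c=f(372,152,.02);t=np.array([.4721,-.3502])
print(g,c,r);v=(r-g)[:2];a=np.degrees(np.arctan2(v[1],v[0]));print(a)
R=np.array([[-.3297,.9441],[.9441,.3297]]);print(R.T@(g[:2]-t)/.02)
print(f(435,272,.005),f(445,380,.005))"
```

```text
[ 0.4314 -0.3353  0.028 ] [ 0.4161 -0.2949  0.02  ] [ 0.3702 -0.1653  0.008 ]
109.81923650926814
[ 1.3749 -1.6729]
[ 0.5261 -0.4     0.005 ] [ 0.5891 -0.5321  0.005 ]
```

Emit:
jog_arm(
  steps=[
    {"tx": 0.7, "ty": -0.84, "tz": 0.5, "spin": 0, "fingers": 0},
    {"tx": 0.67, "ty": -0.83, "tz": 0.7, "spin": -0.07, "fingers": 0},
    {"tx": 0, "ty": 0, "tz": 1, "spin": 0, "fingers": 0},
    {"tx": 0, "ty": 0, "tz": 1, "spin": 0, "fingers": 0},
    {"tx": 0, "ty": 0, "tz": 1, "spin": 0, "fingers": 0},
    {"tx": 0, "ty": 0, "tz": 1, "spin": 0, "fingers": 0},
    {"tx": 0, "ty": 0, "tz": 1, "spin": 0, "fingers": 0},
    {"tx": 0, "ty": 0, "tz": 1, "spin": 0, "fingers": 0},
    {"tx": 0, "ty": 0, "tz": 1, "spin": 0, "fingers": 0},
    {"tx": 0, "ty": 0, "tz": 1, "spin": 0, "fingers": 0},
    {"tx": 0, "ty": 0, "tz": 1, "spin": 0, "fingers": 0},
    {"tx": 0, "ty": 0, "tz": 1, "spin": 0, "fingers": 0},
    {"tx": 0, "ty": 0, "tz": 1, "spin": 0, "fingers": 0},
    {"tx": 0, "ty": 0, "tz": 0, "spin": 0, "fingers": 0},
    {"tx": 0, "ty": 0, "tz": 0, "spin": 0, "fingers": 1},
    {"tx": 0, "ty": 0, "tz": 0, "spin": 0, "fingers": 1},
    {"tx": 0, "ty": 0, "tz": 0, "spin": 0, "fingers": 1},
    {"tx": 0, "ty": 0, "tz": 0, "spin": 0, "fingers": 1},
  ],
)

```text
clock: 14.85
tcp_pos: [0.4329, -0.3349, 0.0097]
tool_rot: [[-0.34, 0.94, 0.001], [0.94, 0.34, -0.001], [-0.002, 0.001, -1.0]]
ft_force: [0.1, -0.4, 1.2]
finger_gap: 0.0261
grip_force: 29.6
```

Emit:
jog_arm(
  steps=[
    {"tx": 0, "ty": 0, "tz": -0.5, "spin": 0, "fingers": 1},
    {"tx": 0, "ty": 0, "tz": -1, "spin": 0, "fingers": 1},
    {"tx": 0, "ty": 0, "tz": -1, "spin": 0, "fingers": 1},
    {"tx": 0, "ty": 0, "tz": -1, "spin": 0, "fingers": 1},
    {"tx": 0, "ty": 0, "tz": -1, "spin": 0, "fingers": 1},
    {"tx": 0, "ty": 0, "tz": -1, "spin": 0, "fingers": 1},
    {"tx": 0, "ty": 0, "tz": -1, "spin": 0, "fingers": 1},
    {"tx": 0, "ty": 0, "tz": -1, "spin": 0, "fingers": 1},
    {"tx": 0, "ty": 0, "tz": -1, "spin": 0, "fingers": 1},
    {"tx": 0, "ty": 0, "tz": -1, "spin": 0.9, "fingers": 1},
    {"tx": 0, "ty": 0, "tz": -1, "spin": 0.9, "fingers": 1},
    {"tx": 0, "ty": 0, "tz": -1, "spin": 0.9, "fingers": 1},
    {"tx": 0, "ty": 0, "tz": -1, "spin": 0.92, "fingers": 1},
    {"tx": 0.65, "ty": 1, "tz": -0.85, "spin": 0, "fingers": 1},
    {"tx": 0.65, "ty": 1, "tz": -0.85, "spin": 0, "fingers": 1},
    {"tx": 0.65, "ty": 1, "tz": -0.85, "spin": 0, "fingers": 1},
    {"tx": 0.65, "ty": 1, "tz": -0.85, "spin": 0, "fingers": 1},
    {"tx": 0.65, "ty": 1, "tz": -0.85, "spin": 0, "fingers": 1},
    {"tx": 0.65, "ty": 1, "tz": -0.85, "spin": 0, "fingers": 1},
    {"tx": 0, "ty": 0.4, "tz": 0, "spin": 0, "fingers": 1},
  ],
)

```text
clock: 16.85
tcp_pos: [0.5684, -0.2665, 0.3639]
tool_rot: [[0.085, 0.996, 0.005], [0.996, -0.085, -0.002], [-0.002, 0.005, -1.0]]
ft_force: [-0.1, -0.2, -0.6]
finger_gap: 0.0258
grip_force: 29.6
```

```bash
python3 -c "
from h import *
from bench import arm,snapshot
import cv2
w=snapshot('wrist');a=snapshot('side');b=snapshot('scene')
np.savez('w4.npz',**w);np.savez('a4.npz',**a);np.savez('b4.npz',**b)
r=lambda i,s:cv2.resize(i,s,interpolation=cv2.INTER_CUBIC)
m=np.vstack([np.hstack([r(w['color'][0:150,220:420],(400,300)),r(w['color'],(400,300))]),np.hstack([r(a['color'][100:220,240:400],(400,300)),r(b['color'][140:260,240:400],(400,300))])])
cv2.imwrite('pics/m4.png',m)
s=arm.sense();print(w['origin'],s['clock'],s['tcp_pos'],s['tool_rot'],s['finger_gap'],s['grip_force'])"
```

```text
[ 0.5733 -0.1941  0.5218] 17.0 [ 0.5662 -0.2682  0.3598] [[ 0.0874  0.9962 -0.0017]
 [ 0.9962 -0.0874  0.0005]
 [ 0.0004 -0.0018 -1.    ]] 0.026001755391042415 29.643378853797913
```

View pics/m4.png

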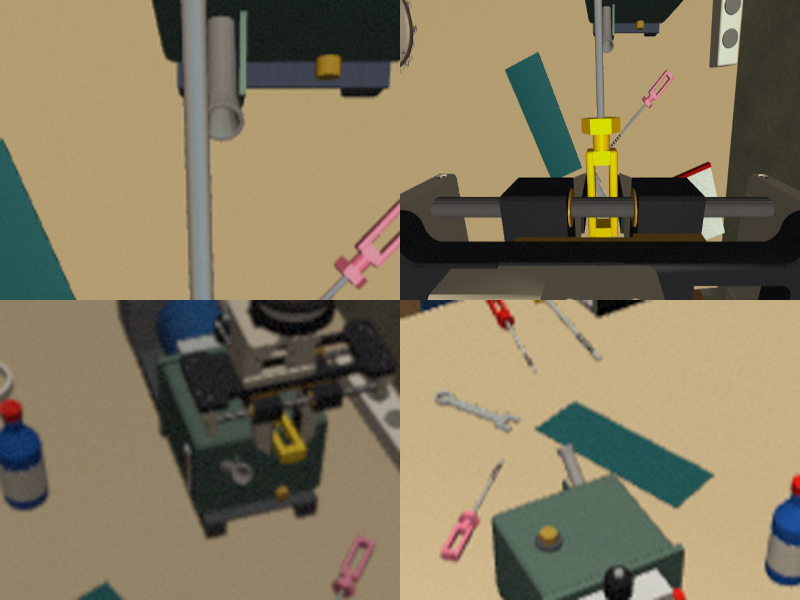

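```bash
python3 -c "
from h import *
w,a,b=[np.load(k+'4.npz') for k in 'wab']
pm=(333,60.5)
print('z175',onz(w,pm,.175),onz(a,(336,170.4),.175),'tri',tri((w,pm),(a,(336,170.4))),tri((w,pm),(a,(336,170.4)),(b,(308,200))))
M=onz(w,pm,.175);B=onz(w,(329.5,10),.175-.085*np.sin(np.radians(40)));v=(B-M);print(B,np.degrees(np.arctan2(v[1],v[0])),np.hypot(*v[:2]))
t=np.array([.5662,-.2682]);R=np.array([[.0874,.9962],[.9962,-.0874]])
for p,s in(((320.5,150),.06),((317,2),.2)):
  for z in(.36,.35,.34):
    q=onz(w,p,z);print(z,R.T@(q[:2]-t))
"
```

```text
z175 [ 0.591  -0.1322  0.175 ] [ 0.5845 -0.1393  0.175 ] tri [ 0.5905 -0.1293  0.1625] [ 0.5865 -0.1305  0.1683]
[ 0.5938 -0.0664  0.1204] 87.55340719756849 0.06582754626173808
0.36 [ 0.059 -0.   ]
0.35 [ 0.058  -0.0001]
0.34 [ 0.0571 -0.0001]
0.36 [ 0.1298 -0.0017]
0.35 [ 0.1333 -0.0019]
0.34 [ 0.1367 -0.002 ]
```

Emit:
jog_arm(
  steps=[
    {"tx": -0.97, "ty": 0.15, "tz": 0, "spin": 0, "fingers": 1},
    {"tx": -0.97, "ty": 0.15, "tz": 0.5, "spin": 0, "fingers": 1},
    {"tx": -0.97, "ty": 0.15, "tz": 0.5, "spin": 0, "fingers": 1},
    {"tx": -0.97, "ty": 0.15, "tz": 1, "spin": 0, "fingers": 1},
    {"tx": -0.97, "ty": 0.17, "tz": 1, "spin": 0, "fingers": 1},
    {"tx": 0, "ty": 0, "tz": 1, "spin": 0, "fingers": 1},
    {"tx": 0, "ty": 0, "tz": 1, "spin": 0, "fingers": 1},
    {"tx": 0, "ty": 0, "tz": 1, "spin": 0, "fingers": 1},
    {"tx": 0, "ty": 0, "tz": 1, "spin": 0, "fingers": 1},
    {"tx": 0, "ty": 0, "tz": 1, "spin": 0, "fingers": 1},
    {"tx": 0, "ty": 0, "tz": 1, "spin": 0, "fingers": 1},
    {"tx": 0, "ty": 0, "tz": 0, "spin": 0, "fingers": 1},
    {"tx": 0, "ty": 0, "tz": 0, "spin": 0, "fingers": 1},
  ],
)

```text
clock: 18.3
tcp_pos: [0.5728, -0.3667, 0.1799]
tool_rot: [[0.089, 0.996, -0.001], [0.996, -0.089, 0.001], [0.001, -0.001, -1.0]]
ft_force: [0.7, -0.4, -0.3]
finger_gap: 0.0262
grip_force: 29.6
```

```bash
cat >m.py <<'E'
import sys
from h import *
from bench import arm,snapshot
import cv2
k=sys.argv[1]
a=snapshot('side');b=snapshot('scene')
np.savez('a'+k,**a);np.savez('b'+k,**b)
r=lambda i,s:cv2.resize(i,s,interpolation=cv2.INTER_CUBIC)
cv2.imwrite(f'pics/m{k}.png',np.hstack([r(a['color'][130:210,290:370],(400,400)),r(b['color'][160:240,270:350],(400,400))]))
s=arm.sense();print(s['clock'],s['tcp_pos'],s['tool_rot'],s['finger_gap'],s['grip_force'],s['ft_force'])
E
python3 m.py 5
```

```text
18.4 [ 0.5737 -0.3668  0.1817] [[ 0.0881  0.9961  0.0013]
 [ 0.9961 -0.0881 -0.001 ]
 [-0.0009  0.0014 -1.    ]] 0.025928825563977177 29.64314639568329 [-0.3474  0.4108 -0.3118]
```

View pics/m5.png

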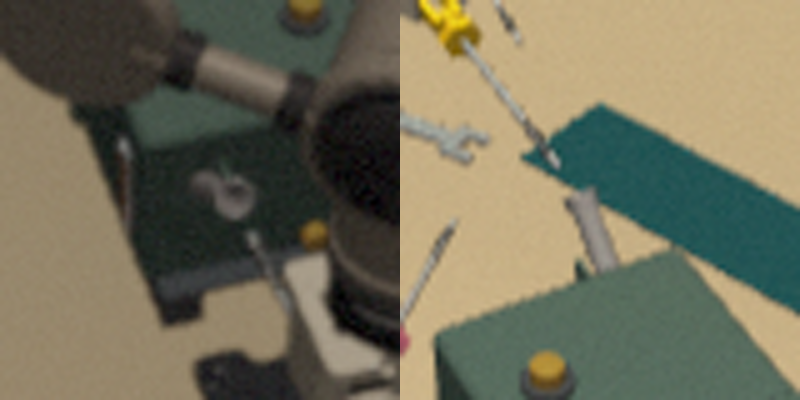

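```bash
python3 -c "
from h import *
a,b=[np.load(k+'5.npz') for k in 'ab']
t=tri((a,(340.4,177)),(b,(301.4,193)));m=tri((a,(336.6,169.4)),(b,(306.1,199.2)))
f=np.array([.0875,.9962,0]);y=np.array([.9962,-.0875,0])
d=m-t;print('tip',t,'mouth',m,'d fwd',d@f,'lat',d@y,'z',d[2])
p=np.array([.5735,-.3667,.181])+f*.204-y*.0035;p[2]-=.004;print('tip by fk',p)
for dp,c in((a,(340.4,177)),(b,(301.4,193))):
  import numpy as np
  print('proj tip', [ (lambda q: (dp['camera_matrix']@q/q[2])[:2])(dp['attitude'].T@(x-dp['origin'])) for x in (p,)],c)
"
```

```text
tip [ 0.5849 -0.1673  0.1746] mouth [ 0.5872 -0.1329  0.1723] d fwd 0.03452832260122556 lat -0.0007064359411415581 z -0.0022480040090697706
tip by fk [ 0.5879 -0.1632  0.177 ]
proj tip [array([340.1448, 175.1295])] (340.4, 177)
proj tip [array([300.679 , 193.4399])] (301.4, 193)
```

Emit:
jog_arm(
  steps=[
    {"tx": 0.5, "ty": -0.04, "tz": 0.05, "spin": 0, "fingers": 1},
    {"tx": 0.5, "ty": 0, "tz": 0, "spin": 0, "fingers": 1},
    {"tx": 0.5, "ty": 0, "tz": 0, "spin": 0, "fingers": 1},
    {"tx": 0.3, "ty": 0, "tz": 0, "spin": 0, "fingers": 1},
    {"tx": 0.2, "ty": 0, "tz": 0, "spin": 0, "fingers": 1},
    {"tx": 0.1, "ty": 0, "tz": 0, "spin": 0, "fingers": 1},
    {"tx": 0, "ty": 0, "tz": 0, "spin": 0, "fingers": 1},
    {"tx": 0, "ty": 0, "tz": 0, "spin": 0, "fingers": 1},
  ],
)

```text
clock: 19.2
tcp_pos: [0.5764, -0.3243, 0.1797]
tool_rot: [[0.088, 0.996, -0.0], [0.996, -0.088, -0.0], [-0.0, -0.0, -1.0]]
ft_force: [-0.3, -1.0, -1.1]
finger_gap: 0.0259
grip_force: 29.7
```

Emit:
jog_arm(
  steps=[
    {"tx": 0.08, "ty": 0, "tz": -0.53, "spin": 0, "fingers": 1},
    {"tx": 0.11, "ty": 0, "tz": -0.53, "spin": 0, "fingers": 1},
    {"tx": 0.13, "ty": 0, "tz": -0.52, "spin": 0, "fingers": 1},
    {"tx": 0, "ty": 0, "tz": 0, "spin": 0, "fingers": 1},
  ],
)

```text
clock: 19.6
tcp_pos: [0.5777, -0.3181, 0.2141]
tool_rot: [[0.087, 0.996, 0.003], [0.996, -0.087, -0.003], [-0.002, 0.003, -1.0]]
ft_force: [-0.1, -1.4, -0.7]
finger_gap: 0.0256
grip_force: 30.0
```

```bash
cat >t.py <<'E'
from h import *
from bench import arm,snapshot
import cv2
s=arm.sense();T=np.array(s['tcp_pos']);f=np.array([.0875,.9962,0])
print(s['clock'],T,s['ft_force'],s['ft_torque'])
G=T+[0,0,.0125]   # handle axis at the pads
for n in('scene','side'):
    d=snapshot(n);c=d['color'];h=cv2.cvtColor(c,cv2.COLOR_BGR2HSV)
    m=cv2.inRange(h,(22,140,90),(34,255,255))
    P=lambda x:(lambda q:(d['camera_matrix']@q/q[2])[:2])(d['attitude'].T@(x-d['origin']))
    g=P(G);y,x=np.nonzero(m);k=(abs(x-g[0])<35)&(abs(y-g[1])<35);x=x[k];y=y[k]
    print(n,'blob n',len(x),'x',x.min() if len(x) else 0,x.max() if len(x) else 0,'y',y.min() if len(y) else 0,y.max() if len(y) else 0,'cen',x.mean(),y.mean())
    # rod mask: render the predicted silhouette (handle+collar+rod) and compare the yellow blob's principal end
    for th in(0,5,10,15,20,25,30,35,40,45):
        t=np.radians(th);u=f*np.cos(t)-np.array([0,0,np.sin(t)])
        im=np.zeros(m.shape,np.uint8);side=np.array([.9962,-.0875,0]);up=np.cross(side,u)
        for x0,x1,w,hh in((-.0325,.0325,.013,.007),(.0445,.0545,.015,.015)):
            pts=np.array([P(G+u*q+side*w*i+up*hh*j) for q in(x0,x1) for i in(-1,1) for j in(-1,1)],np.float32)
            cv2.fillConvexPoly(im,cv2.convexHull(pts).astype(np.int32),255)
        mm=np.zeros_like(m);mm[y,x]=255
        print(th,'iou-ish',round((im&mm).sum()/255/max(1,len(x)),2),end='; ')
    print()
E
python3 t.py
```

```text
19.6 [ 0.5777 -0.3181  0.2141] [-0.0988 -1.3529 -0.6663] [-0.5088  0.3443  0.3175]
scene blob n 118 x 278 290 y 151 171 cen 283.46610169491527 162.04237288135593
0 iou-ish 0.95; 5 iou-ish 0.99; 10 iou-ish 1.0; 15 iou-ish 1.0; 20 iou-ish 1.0; 25 iou-ish 0.97; 30 iou-ish 0.94; 35 iou-ish 0.86; 40 iou-ish 0.86; 45 iou-ish 0.81; 
side blob n 99 x 357 368 y 199 214 cen 362.85858585858585 207.82828282828282
0 iou-ish 1.0; 5 iou-ish 1.0; 10 iou-ish 0.97; 15 iou-ish 0.9; 20 iou-ish 0.87; 25 iou-ish 0.82; 30 iou-ish 0.73; 35 iou-ish 0.61; 40 iou-ish 0.49; 45 iou-ish 0.4;
```

Emit:
jog_arm(
  steps=[
    {"tx": 0.15, "ty": 0, "tz": -0.52, "spin": 0, "fingers": 1},
    {"tx": 0.18, "ty": 0, "tz": -0.51, "spin": 0, "fingers": 1},
    {"tx": 0.2, "ty": 0, "tz": -0.5, "spin": 0, "fingers": 1},
    {"tx": 0.23, "ty": 0, "tz": -0.49, "spin": 0, "fingers": 1},
    {"tx": 0, "ty": 0, "tz": 0, "spin": 0, "fingers": 1},
  ],
)

```text
clock: 20.2
tcp_pos: [0.5791, -0.3021, 0.2541]
tool_rot: [[0.086, 0.996, 0.003], [0.996, -0.086, -0.002], [-0.002, 0.003, -1.0]]
ft_force: [-1.2, -0.7, 0.1]
finger_gap: 0.0258
grip_force: 30.0
```

```bash
python3 t.py; python3 m.py 6
```

```text
20.2 [ 0.5791 -0.3021  0.2541] [-1.1521 -0.7109  0.1476] [-0.3555  0.3722  0.2694]
scene blob n 120 x 266 291 y 132 166 cen 284.31666666666666 155.30833333333334
0 iou-ish 0.83; 5 iou-ish 0.93; 10 iou-ish 0.95; 15 iou-ish 0.97; 20 iou-ish 0.98; 25 iou-ish 0.98; 30 iou-ish 0.98; 35 iou-ish 0.95; 40 iou-ish 0.89; 45 iou-ish 0.87; 
side blob n 95 x 356 367 y 186 198 cen 361.7578947368421 192.86315789473684
0 iou-ish 0.99; 5 iou-ish 0.99; 10 iou-ish 1.0; 15 iou-ish 1.0; 20 iou-ish 1.0; 25 iou-ish 0.92; 30 iou-ish 0.86; 35 iou-ish 0.77; 40 iou-ish 0.66; 45 iou-ish 0.55; 
20.4 [ 0.5785 -0.3024  0.2514] [[ 0.0878  0.9961  0.0003]
 [ 0.9961 -0.0878  0.0005]
 [ 0.0005  0.0002 -1.    ]] 0.025422618083632886 29.951492249965668 [-0.5054 -0.7729 -1.0012]
```

View pics/m6.png

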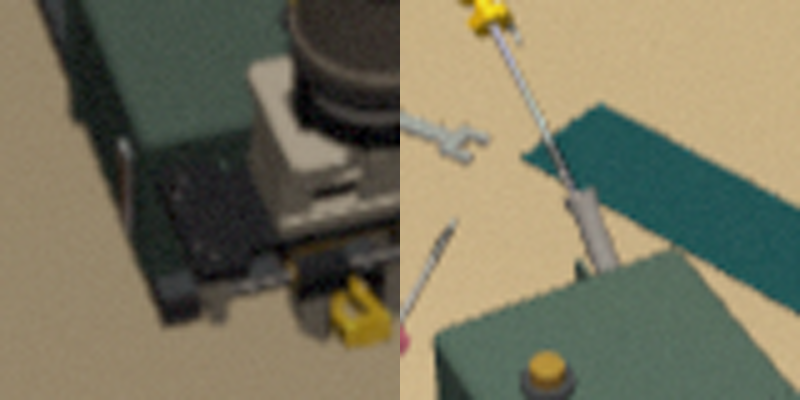

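Emit:
jog_arm(
  steps=[
    {"tx": 0.28, "ty": 0, "tz": -0.51, "spin": 0, "fingers": 1},
    {"tx": 0.31, "ty": 0, "tz": -0.49, "spin": 0, "fingers": 1},
    {"tx": 0.33, "ty": 0, "tz": -0.47, "spin": 0, "fingers": 1},
    {"tx": 0.36, "ty": 0, "tz": -0.46, "spin": 0, "fingers": 1},
    {"tx": 0, "ty": 0, "tz": 0, "spin": 0, "fingers": 1},
    {"tx": 0.38, "ty": 0, "tz": 0.32, "spin": 0, "fingers": 1},
    {"tx": 0.38, "ty": 0, "tz": 0.32, "spin": 0, "fingers": 1},
    {"tx": 0, "ty": 0, "tz": 0, "spin": 0, "fingers": 1},
  ],
)

```text
clock: 21.2
tcp_pos: [0.5816, -0.2603, 0.2755]
tool_rot: [[0.087, 0.996, -0.002], [0.996, -0.087, 0.002], [0.002, -0.003, -1.0]]
ft_force: [-0.4, -0.4, -1.5]
finger_gap: 0.0257
grip_force: 30.0
```

```bash
python3 t.py
```

```text
21.2 [ 0.5816 -0.2603  0.2755] [-0.436  -0.4362 -1.4599] [-0.156   0.2479  0.1578]
scene blob n 124 x 284 296 y 143 167 cen 289.39516129032256 156.76612903225808
0 iou-ish 0.75; 5 iou-ish 0.81; 10 iou-ish 0.92; 15 iou-ish 0.96; 20 iou-ish 0.99; 25 iou-ish 0.99; 30 iou-ish 1.0; 35 iou-ish 0.98; 40 iou-ish 0.96; 45 iou-ish 0.94; 
side blob n 80 x 351 362 y 170 178 cen 356.75 174.1
0 iou-ish 0.9; 5 iou-ish 0.9; 10 iou-ish 0.9; 15 iou-ish 0.94; 20 iou-ish 0.98; 25 iou-ish 1.0; 30 iou-ish 1.0; 35 iou-ish 0.95; 40 iou-ish 0.8; 45 iou-ish 0.69;
```

Emit:
jog_arm(
  steps=[
    {"tx": 0.38, "ty": 0, "tz": 0.32, "spin": 0, "fingers": 1},
    {"tx": 0.38, "ty": 0, "tz": 0.32, "spin": 0, "fingers": 1},
    {"tx": 0.38, "ty": 0, "tz": 0.32, "spin": 0, "fingers": 1},
    {"tx": 0.38, "ty": 0, "tz": 0.32, "spin": 0, "fingers": 1},
    {"tx": 0.38, "ty": 0, "tz": 0.32, "spin": 0, "fingers": 1},
    {"tx": 0, "ty": 0, "tz": 0, "spin": 0, "fingers": 1},
  ],
)

```text
clock: 21.9
tcp_pos: [0.585, -0.2224, 0.2442]
tool_rot: [[0.086, 0.996, -0.002], [0.996, -0.086, 0.002], [0.001, -0.002, -1.0]]
ft_force: [-2.4, -0.0, -1.9]
finger_gap: 0.0258
grip_force: 30.0
```

Emit:
jog_arm(
  steps=[
    {"tx": 0.38, "ty": 0, "tz": 0.32, "spin": 0, "fingers": 1},
    {"tx": 0.38, "ty": 0, "tz": 0.32, "spin": 0, "fingers": 1},
    {"tx": 0.38, "ty": 0, "tz": 0.32, "spin": 0, "fingers": 1},
    {"tx": 0.38, "ty": 0, "tz": 0.32, "spin": 0, "fingers": 1},
    {"tx": 0.38, "ty": 0, "tz": 0.32, "spin": 0, "fingers": 1},
    {"tx": 0, "ty": 0, "tz": 0, "spin": 0, "fingers": 1},
  ],
)

```text
clock: 22.5
tcp_pos: [0.5881, -0.1845, 0.212]
tool_rot: [[0.087, 0.996, -0.002], [0.996, -0.087, 0.002], [0.002, -0.002, -1.0]]
ft_force: [-3.9, 0.3, -3.2]
finger_gap: 0.0258
grip_force: 30.0
```

Emit:
jog_arm(
  steps=[
    {"tx": 0.19, "ty": 0, "tz": 0.16, "spin": 0, "fingers": 1},
    {"tx": 0.19, "ty": 0, "tz": 0.16, "spin": 0, "fingers": 1},
    {"tx": 0, "ty": 0, "tz": 0, "spin": 0, "fingers": 1},
  ],
)

```text
clock: 22.8
tcp_pos: [0.5886, -0.1783, 0.2066]
tool_rot: [[0.087, 0.996, -0.002], [0.996, -0.087, 0.0], [0.0, -0.002, -1.0]]
ft_force: [-4.7, -0.8, -3.2]
finger_gap: 0.0255
grip_force: 30.0
```

Emit:
jog_arm(
  steps=[
    {"tx": 0.15, "ty": -0.08, "tz": 0.13, "spin": 0, "fingers": 1},
    {"tx": 0.15, "ty": 0, "tz": 0.13, "spin": 0, "fingers": 1},
    {"tx": 0, "ty": 0, "tz": 0, "spin": 0, "fingers": 1},
  ],
)

```text
clock: 23.1
tcp_pos: [0.5884, -0.1722, 0.2016]
tool_rot: [[0.088, 0.996, 0.0], [0.996, -0.088, 0.0], [0.0, 0.0, -1.0]]
ft_force: [-2.0, -1.8, -2.3]
finger_gap: 0.0258
grip_force: 30.0
```

Emit:
jog_arm(
  steps=[
    {"tx": 0.15, "ty": 0, "tz": 0.13, "spin": 0, "fingers": 1},
    {"tx": 0.08, "ty": 0, "tz": 0.06, "spin": 0, "fingers": 1},
    {"tx": 0, "ty": 0, "tz": 0, "spin": 0, "fingers": 1},
  ],
)

```text
clock: 23.4
tcp_pos: [0.5888, -0.1713, 0.2007]
tool_rot: [[0.088, 0.996, 0.003], [0.996, -0.088, -0.007], [-0.007, 0.003, -1.0]]
ft_force: [-6.6, -12.4, 8.9]
finger_gap: 0.0258
grip_force: 30.0
```

Emit:
jog_arm(
  steps=[
    {"tx": 0.08, "ty": -0.1, "tz": 0.06, "spin": 0, "fingers": 1},
    {"tx": 0, "ty": 0, "tz": 0, "spin": 0, "fingers": 1},
    {"tx": 0, "ty": 0, "tz": 0, "spin": 0, "fingers": 1},
    {"tx": 0, "ty": 0, "tz": 0, "spin": 0, "fingers": 1},
    {"tx": 0, "ty": 0, "tz": 0, "spin": 0, "fingers": 1},
  ],
)

```text
clock: 23.9
tcp_pos: [0.5885, -0.1712, 0.2008]
tool_rot: [[0.089, 0.996, 0.008], [0.996, -0.089, -0.01], [-0.009, 0.008, -1.0]]
ft_force: [-3.6, -16.3, 12.0]
finger_gap: 0.0256
grip_force: 30.0
```

Emit:
jog_arm(
  steps=[
    {"tx": -0.38, "ty": 0, "tz": -0.32, "spin": 0, "fingers": 1},
    {"tx": -0.38, "ty": 0, "tz": -0.32, "spin": 0, "fingers": 1},
    {"tx": -0.57, "ty": 0, "tz": -0.48, "spin": 0, "fingers": 1},
    {"tx": -0.57, "ty": 0, "tz": -0.48, "spin": 0, "fingers": 1},
    {"tx": -0.57, "ty": 0, "tz": -0.48, "spin": 0, "fingers": 1},
    {"tx": -0.57, "ty": 0, "tz": -0.48, "spin": 0, "fingers": 1},
    {"tx": -0.57, "ty": 0, "tz": -0.48, "spin": 0, "fingers": 1},
    {"tx": -0.57, "ty": 0, "tz": -0.48, "spin": 0, "fingers": 1},
    {"tx": -0.57, "ty": 0, "tz": -0.48, "spin": 0, "fingers": 1},
    {"tx": -0.57, "ty": 0, "tz": -0.48, "spin": 0, "fingers": 1},
    {"tx": -0.57, "ty": 0, "tz": -0.48, "spin": 0, "fingers": 1},
    {"tx": -0.57, "ty": 0, "tz": -0.48, "spin": 0, "fingers": 1},
    {"tx": -0.57, "ty": 0, "tz": -0.48, "spin": 0, "fingers": 1},
    {"tx": -0.57, "ty": 0, "tz": -0.48, "spin": 0, "fingers": 1},
    {"tx": 0, "ty": 0, "tz": 0, "spin": 0, "fingers": 1},
    {"tx": 0, "ty": 0, "tz": 0, "spin": 0, "fingers": 1},
  ],
)

```text
clock: 25.5
tcp_pos: [0.5733, -0.3178, 0.3248]
tool_rot: [[0.088, 0.996, 0.0], [0.996, -0.088, 0.0], [0.0, 0.0, -1.0]]
ft_force: [0.1, 0.8, -0.8]
finger_gap: 0.0258
grip_force: 29.9
```

```bash
python3 t.py
```

```text
25.5 [ 0.5733 -0.3178  0.3248] [ 0.0895  0.7605 -0.7868] [-0.0189 -0.0142  0.0347]
scene blob n 126 x 277 288 y 122 146 cen 282.3174603174603 134.95238095238096
0 iou-ish 0.73; 5 iou-ish 0.8; 10 iou-ish 0.86; 15 iou-ish 0.95; 20 iou-ish 0.94; 25 iou-ish 1.0; 30 iou-ish 1.0; 35 iou-ish 0.98; 40 iou-ish 0.98; 45 iou-ish 0.96; 
side blob n 91 x 359 370 y 173 183 cen 364.38461538461536 177.65934065934067
0 iou-ish 0.95; 5 iou-ish 0.95; 10 iou-ish 0.96; 15 iou-ish 0.97; 20 iou-ish 0.98; 25 iou-ish 0.98; 30 iou-ish 1.0; 35 iou-ish 0.95; 40 iou-ish 0.85; 45 iou-ish 0.74;
```

Emit:
jog_arm(
  steps=[
    {"tx": -0.75, "ty": -1, "tz": 0, "spin": 0, "fingers": 1},
    {"tx": -0.75, "ty": -1, "tz": 0, "spin": 0, "fingers": 1},
    {"tx": 0.36, "ty": -1, "tz": 0, "spin": 0, "fingers": 1},
    {"tx": 0.36, "ty": -1, "tz": 0, "spin": 0, "fingers": 1},
    {"tx": 0.36, "ty": -1, "tz": 0, "spin": 0, "fingers": 1},
    {"tx": 0.36, "ty": -1, "tz": 0, "spin": 0, "fingers": 1},
    {"tx": 0.36, "ty": -1, "tz": 0, "spin": 0, "fingers": 1},
    {"tx": 0.36, "ty": -0.9, "tz": 0, "spin": 0, "fingers": 1},
    {"tx": 0, "ty": 0, "tz": 0, "spin": -0.9, "fingers": 1},
    {"tx": 0, "ty": 0, "tz": 0, "spin": -0.9, "fingers": 1},
    {"tx": 0, "ty": 0, "tz": 0.5, "spin": -0.9, "fingers": 1},
    {"tx": 0, "ty": 0, "tz": 1, "spin": -0.92, "fingers": 1},
    {"tx": 0, "ty": 0, "tz": 1, "spin": 0, "fingers": 1},
    {"tx": 0, "ty": 0, "tz": 1, "spin": 0, "fingers": 1},
    {"tx": 0, "ty": 0, "tz": 1, "spin": 0, "fingers": 1},
    {"tx": 0, "ty": 0, "tz": 1, "spin": 0, "fingers": 1},
    {"tx": 0, "ty": 0, "tz": 1, "spin": 0, "fingers": 1},
    {"tx": 0, "ty": 0, "tz": 1, "spin": 0, "fingers": 1},
    {"tx": 0, "ty": 0, "tz": 1, "spin": 0, "fingers": 1},
    {"tx": 0, "ty": 0, "tz": 0, "spin": 0, "fingers": 1},
  ],
)

```text
clock: 27.6
tcp_pos: [0.4159, -0.2887, 0.1525]
tool_rot: [[-0.341, 0.94, -0.004], [0.94, 0.341, 0.004], [0.005, -0.002, -1.0]]
ft_force: [-0.8, -0.0, -0.0]
finger_gap: 0.0256
grip_force: 29.9
```

Emit:
jog_arm(
  steps=[
    {"tx": 0, "ty": 0, "tz": 0.7, "spin": 0, "fingers": 1},
    {"tx": 0, "ty": 0, "tz": 0.6, "spin": 0, "fingers": 1},
    {"tx": -0.33, "ty": 0, "tz": 0.42, "spin": 0, "fingers": 1},
    {"tx": -0.31, "ty": 0, "tz": 0.43, "spin": 0, "fingers": 1},
    {"tx": -0.29, "ty": 0, "tz": 0.45, "spin": 0, "fingers": 1},
    {"tx": -0.27, "ty": 0, "tz": 0.46, "spin": 0, "fingers": 1},
    {"tx": -0.24, "ty": 0, "tz": 0.48, "spin": 0, "fingers": 1},
    {"tx": 0, "ty": 0, "tz": 0, "spin": 0, "fingers": 1},
  ],
)

```text
clock: 28.4
tcp_pos: [0.4265, -0.3176, 0.0825]
tool_rot: [[-0.339, 0.941, -0.002], [0.941, 0.339, 0.002], [0.002, -0.001, -1.0]]
ft_force: [0.2, 1.3, -0.2]
finger_gap: 0.0255
grip_force: 30.0
```

Emit:
jog_arm(
  steps=[
    {"tx": -0.22, "ty": 0, "tz": 0.49, "spin": 0, "fingers": 1},
    {"tx": -0.19, "ty": 0, "tz": 0.5, "spin": 0, "fingers": 1},
    {"tx": -0.16, "ty": 0, "tz": 0.51, "spin": 0, "fingers": 1},
    {"tx": -0.14, "ty": 0, "tz": 0.52, "spin": 0, "fingers": 1},
    {"tx": -0.11, "ty": 0, "tz": 0.52, "spin": 0, "fingers": 1},
    {"tx": -0.08, "ty": 0, "tz": 0.4, "spin": 0, "fingers": 1},
    {"tx": 0, "ty": 0, "tz": 0, "spin": 0, "fingers": 1},
  ],
)

```text
clock: 29.1
tcp_pos: [0.4325, -0.3339, 0.0238]
tool_rot: [[-0.34, 0.941, -0.002], [0.941, 0.34, 0.002], [0.003, -0.001, -1.0]]
ft_force: [-1.1, 0.8, -0.1]
finger_gap: 0.0258
grip_force: 30.0
```

Emit:
jog_arm(
  steps=[
    {"tx": -0.04, "ty": 0, "tz": 0.35, "spin": 0, "fingers": 1},
    {"tx": -0.03, "ty": 0, "tz": 0.3, "spin": 0, "fingers": 1},
    {"tx": 0, "ty": 0, "tz": 0, "spin": 0, "fingers": 1},
    {"tx": 0, "ty": 0, "tz": -0.5, "spin": 0, "fingers": 1},
    {"tx": 0, "ty": 0, "tz": -1, "spin": 0, "fingers": 1},
    {"tx": 0, "ty": 0, "tz": -1, "spin": 0, "fingers": 1},
    {"tx": 0, "ty": 0, "tz": -1, "spin": 0, "fingers": 1},
    {"tx": 0, "ty": 0, "tz": -1, "spin": 0, "fingers": 1},
    {"tx": 0, "ty": 0, "tz": -1, "spin": 0, "fingers": 1},
    {"tx": 0, "ty": 0, "tz": -1, "spin": 0, "fingers": 1},
    {"tx": 0, "ty": 0, "tz": -1, "spin": 0, "fingers": 1},
    {"tx": 0, "ty": 0, "tz": -1, "spin": 0, "fingers": 1},
    {"tx": 0, "ty": 0, "tz": -1, "spin": 0, "fingers": 1},
    {"tx": 0, "ty": 0, "tz": -1, "spin": 0, "fingers": 1},
    {"tx": 0, "ty": 0, "tz": -1, "spin": 0, "fingers": 1},
    {"tx": 0, "ty": 0, "tz": -1, "spin": 0, "fingers": 1},
    {"tx": 0, "ty": 0, "tz": -1, "spin": 0, "fingers": 1},
    {"tx": 0, "ty": 0, "tz": -0.5, "spin": 0, "fingers": 1},
    {"tx": 0, "ty": 0, "tz": 0, "spin": 0, "fingers": 1},
  ],
)

```text
clock: 31.0
tcp_pos: [0.4339, -0.3362, 0.2942]
tool_rot: [[-0.34, 0.94, 0.003], [0.94, 0.34, -0.003], [-0.003, 0.002, -1.0]]
ft_force: [-0.3, 1.0, -1.2]
finger_gap: 0.0256
grip_force: 30.0
```

```bash
python3 -c "
from h import *
from bench import arm,snapshot
import cv2
a=snapshot('side');b=snapshot('scene');np.savez('a7',**a);np.savez('b7',**b)
s=arm.sense();T=np.array(s['tcp_pos']);R=np.array(s['tool_rot']);print(s['clock'],T,s['grip_force'],s['qvel'])
tip=T+R[:,0]*.204-R[:,1]*.0035;print(tip)
P=lambda d,x:(lambda q:(d['camera_matrix']@q/q[2])[:2])(d['attitude'].T@(x-d['origin']))
ims=[]
for d in(a,b):
  p=P(d,tip+[0,0,-.004]);print(p);x,y=np.clip((p-40).astype(int),0,[560,320]);ims.append(cv2.resize(d['color'][y:y+80,x:x+80],(400,400),interpolation=cv2.INTER_CUBIC));print(x,y)
cv2.imwrite('pics/m7.png',np.hstack(ims))"
```

```text
31.1 [ 0.4333 -0.3356  0.2919] 29.99982923269272 [-0.0007  0.0157  0.0156  0.0008 -0.0009  0.0017]
[ 0.3607 -0.145   0.292 ]
[260.9956 165.4771]
220 125
[359.2781 148.9794]
319 108
```

View pics/m7.png

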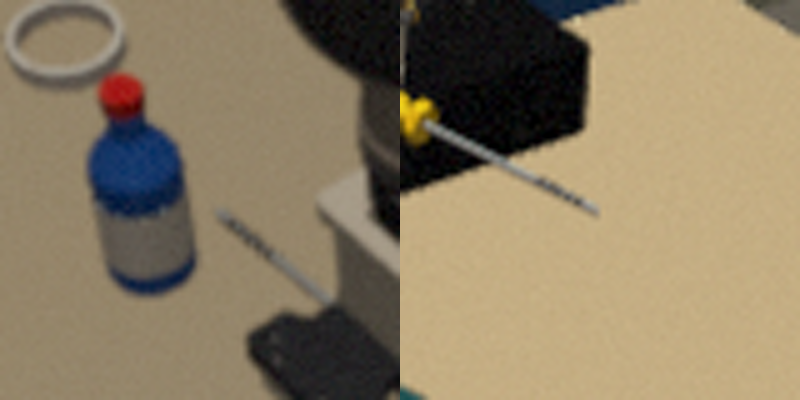

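```bash
python3 -c "
from h import *
from bench import arm
a,b=[np.load(k+'7.npz') for k in 'ab']
t=tri((a,(264,167.6)),(b,(358.4,150.4)));G=np.array([.4333,-.3356,.304]);v=t-G;L=np.linalg.norm(v)
print(t,L,np.degrees(np.arcsin(v[2]/L)));s=arm.sense();print(s['clock'],s['qvel'])"
```

```text
[ 0.3651 -0.1475  0.2815] 0.20138154567842315 -6.417523847038255
31.1 [-0.0007  0.0157  0.0156  0.0008 -0.0009  0.0017]
```

Emit:
jog_arm(
  steps=[
    {"tx": 0, "ty": 0, "tz": 0, "spin": 0, "fingers": 1},
    {"tx": 0, "ty": 0, "tz": 0, "spin": 0, "fingers": 1},
    {"tx": 0, "ty": 0, "tz": 0, "spin": 0, "fingers": 1},
    {"tx": 0, "ty": 0, "tz": 0, "spin": 0, "fingers": 1},
    {"tx": 0, "ty": 0, "tz": 0, "spin": 0, "fingers": 1},
  ],
)

```text
clock: 31.6
tcp_pos: [0.4336, -0.3359, 0.2922]
tool_rot: [[-0.34, 0.94, -0.0], [0.94, 0.34, 0.0], [0.0, -0.0, -1.0]]
ft_force: [-0.1, 0.3, -0.7]
finger_gap: 0.0255
grip_force: 30.0
```

```bash
python3 -c "
from bench import arm
print(arm.finish_job())"
```

```text
the job is handed in; nothing more can be done
None
```

The job is handed in at 31.6 s and no verdict came back: I held the knob at its stop for about a second and returned it to rest in the grip, pushed the dipstick in until its collar stopped and drew it out, and it is now held by the handle at about 0.28 m, tip about 6° low.

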